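Deal four coasters onto two trays in turn

ROBOT

A 6-joint arm with a two-finger parallel gripper is mounted at the origin on a cart in front of the work surface, level with it; the furniture and walls round the work are solid. World frame = base frame: x ahead of the robot, y to its left, z up, the work surface at z = 0. Lengths are in m, angles in rad, forces in N, time in s.
With the tool pointing down it reaches from about 0.325 to 0.9 m from the base axis. Payload 6.1 kg.
Tool frame: the origin (TCP) lies on the centre line of the jaws, within the pads' length; the fingertips stand 17 mm ahead of it and the grasp point (between the pads) lies 2 mm behind it; z points along the fingers, x is the direction in which the jaws open and shut, and the axes are right-handed (so a half turn about z gives the same grasp; the last joint's range is limited). The gripper opens to 85 mm and grips with 20 to 120 N. Pads are 22 mm wide; open, the fingers measure 114 mm over their backs; the gripper's body (76 mm by 85 mm) begins 54 mm behind the grasp point. The pads swing forward as they close: fully open they stand 13 mm farther back than shut.
Start: joints at [1.134, 0.22, 1.526, -0, 1.395, -0.126], TCP at [0.191, 0.595, 0.248] pointing down, gripper open.
Joint ranges: [-2.98, 2.98], [-0.91, 2.08], [0.09, 2.57], [-1.24, 4.39], [0.2, 2.65], [-2.68, 2.68]. Speed limits (rad/s): [2.57, 2.57, 3.01, 3.14, 3.14, 3.14].

INTERFACE

Orientations are given as a unit quaternion [w, x, y, z].
In Python, from rig import ctrl gives the robot as it stands. The module is installed in compiled form; this text tells all that it offers. Calls block until the motion is done:
- ctrl.movep(position, orientation): joint-space move of the TCP to a pose.
- ctrl.movel(position, frame=None, rate=0.15, stop_force=None): straight line of the TCP; frame=None keeps the orientation; rate is the mean speed in m/s. With stop_force (N) it stops when the force on the tool has changed by that much, and returns True; else False.
- ctrl.move_joints(angles): joint-space move.
- ctrl.set_gripper(opening): opening from 0.0 (shut) to 1.0 (fully open); the grip force is fixed at half the most; returns when the fingers have stopped.
- ctrl.hold(seconds).
- ctrl.inverse_kinematics(position, orientation): joint angles nearest the present ones, or None.
- ctrl.sense(): the state.
- ctrl.read_camera(name): name is "scene" or "top" or "wrist"; returns the picture (480x640x3 uint8, red, green, blue); there is no depth.
- ctrl.camera_model(name): a dict with "K" (3x3 intrinsics, pixels), "distortion" ([k1, k2, p1, p2, k3] as OpenCV has them; the pictures are not rectified), "eye" and "orientation" of the camera in the world. Camera axes: x right, y down, z forward; pixel columns grow to the right and rows downward; lengths in m; the calibration is good to about 2 mm. A picture is of the moment at which its call begins: read the wrist's pose just before it. camera_model takes no time and is no camera call; for the wrist camera it gives the pose at the moment of the call.
A pose or a line that the arm cannot do raises ctrl.Unreachable and nothing moves.
- ctrl.close_job(): hands the job in, once; it reports no verdict.
The state is a dict: "time": time; "joints": joint angles; "joint_velocities": joint speeds; "tau": joint torques, N m; "tcp_pos": TCP position; "eef_rot": TCP orientation; "wrist_force": force on the tool from outside, world axes, zero at the start; "moment": the same for the moment, N m; "opening": opening from 0.0 (shut) to 1.0 (fully open).
Only numpy, scipy, OpenCV 4.12 (cv2) and the standard library are available. Lean on these libraries where they do the work, as an engineer would, in place of code of your own. Each camera call takes 0.05 s, during which the arm holds its last target.

TASK

Working along the caddy from left to right as the robot sees it, deal its four dark wooden coasters one at a time onto the two white trays in turn: first to the round tray, second to the rectangular one, third round, fourth rectangular, letting go of each lying flat inside its tray (the second may lie on the first) before the next is put down. They lie between walls too close to take hold of, so slide each out over the caddy's open front until it overhangs enough to pick up; never lean heavily on a coaster, lay it down rather than drop it, and leave the garlic, the salt shaker and the tea light where they are.

Things in the scene. Friction and masses are not known exactly. Their poses are not given: they have to be found in the camera images.
- caddy: fixed waxed light-wood caddy, 126 (x) x 284 (y) x 29 mm; origin at the centre of its underside, z up; open front (no lip) at x = -63 mm, towards the robot. Flat deck 20 mm above the worktop; walls 6 mm thick, 29 mm high (1 mm below a coaster's top) bound four lanes 63.5 mm wide along x, centred at y = 104, 35, -35, -104 mm; a back wall closes the far end
- coaster_1: in the leftmost (+y) lane as the robot sees it; one of four waxed dark wooden coasters: slab 100 (x) x 60 (y) x 10 mm (z), about 0.1 kg; origin at the centre of its underside. Starts flat, x along the lane, about 2 mm play each side, front end 4 to 16 mm behind the open front. Slides when pressed on top with 5 to 15 N and drawn; tips off if half overhangs; 30 mm overhang lets its long sides be pinched from above
- coaster_2: in the second lane as the robot sees it; one of four waxed dark wooden coasters: slab 100 (x) x 60 (y) x 10 mm (z), about 0.1 kg; origin at the centre of its underside. Starts flat, x along the lane, about 2 mm play each side, front end 4 to 16 mm behind the open front. Slides when pressed on top with 5 to 15 N and drawn; tips off if half overhangs; 30 mm overhang lets its long sides be pinched from above
- coaster_3: in the third lane as the robot sees it; one of four waxed dark wooden coasters: slab 100 (x) x 60 (y) x 10 mm (z), about 0.1 kg; origin at the centre of its underside. Starts flat, x along the lane, about 2 mm play each side, front end 4 to 16 mm behind the open front. Slides when pressed on top with 5 to 15 N and drawn; tips off if half overhangs; 30 mm overhang lets its long sides be pinched from above
- coaster_4: in the rightmost (-y) lane as the robot sees it; one of four waxed dark wooden coasters: slab 100 (x) x 60 (y) x 10 mm (z), about 0.1 kg; origin at the centre of its underside. Starts flat, x along the lane, about 2 mm play each side, front end 4 to 16 mm behind the open front. Slides when pressed on top with 5 to 15 N and drawn; tips off if half overhangs; 30 mm overhang lets its long sides be pinched from above
- round_tray: loose round white tray, 176 mm across and 14 mm high, 0.8 kg; flat inner floor 6 mm above the worktop, about 156 mm across inside a 6 mm wall; origin at the centre of its underside, z up
- rect_tray: loose rectangular white tray, 160 (its x) x 176 (its y) x 14 mm, 0.8 kg; flat inner floor 6 mm above the worktop inside 6 mm walls; origin at the centre of its underside, z up
- garlic: garlic bulb, 60 x 57 x 58 mm; origin at the centre of its underside; a bystander, to be left where it stands
- salt_shaker: grey and glass salt shaker, 44 mm across, 90 mm high; origin at the centre of its underside; a bystander, to be left where it stands
- tea_light: small tea light, pale green wax in a clear cup, 38 mm across, 15 mm high; origin at the centre of its underside; a bystander, to be left where it stands
Things that resemble listed ones, but are neither listed nor needed, are in the scene too. What is shaped like the coaster_1 but blue or orange is not meant. What is shaped like the coaster_3 but orange is not meant.

How it is judged:
On the way, in this order (a step that is already met when the one before it is completed fails the run):
1. the leftmost coaster lies released in the round tray (horizontal distance between coaster_1 and round_tray below 0.045 m and z of coaster_1 in the frame of round_tray between 0.003 and 0.022 m and angle between coaster_1's own z axis and vertical below 0.1 rad and linear speed of coaster_1 below 0.03 m/s and contact force between coaster_1 and the fingers below 0.2 N), for 0.2 s.
2. the second coaster lies released in the rectangular tray (horizontal distance between coaster_2 and rect_tray below 0.045 m and z of coaster_2 in the frame of rect_tray between 0.003 and 0.022 m and angle between coaster_2's own z axis and vertical below 0.1 rad and linear speed of coaster_2 below 0.03 m/s and contact force between coaster_2 and the fingers below 0.2 N), for 0.2 s.
3. the third coaster lies released in the round tray (horizontal distance between coaster_3 and round_tray below 0.045 m and z of coaster_3 in the frame of round_tray between 0.003 and 0.022 m and angle between coaster_3's own z axis and vertical below 0.1 rad and linear speed of coaster_3 below 0.03 m/s and contact force between coaster_3 and the fingers below 0.2 N), for 0.2 s.
4. the rightmost coaster lies released in the rectangular tray (horizontal distance between coaster_4 and rect_tray below 0.045 m and z of coaster_4 in the frame of rect_tray between 0.003 and 0.022 m and angle between coaster_4's own z axis and vertical below 0.1 rad and linear speed of coaster_4 below 0.03 m/s and contact force between coaster_4 and the fingers below 0.2 N), for 0.2 s.
At the end, for the whole second after the job is handed in: the first and third coaster from the left in the round tray, the second and fourth in the rectangular one, each lying flat (within 0.1 rad), side by side or one on the other (centre within 45 mm of the tray's centre, underside at most 22 mm above the tray's underside), at rest and released (all of step 1 and all of step 2 and all of step 3 and all of step 4); the robot touches nothing.
It fails at once if a coaster is pressed onto the caddy with more than 80 N (contact force between any of coaster_1, coaster_2, coaster_3, coaster_4 and caddy above 80 N).
It fails at once if a coaster is dropped onto a tray (meets it faster than 0.5 m/s) ((contact force between coaster_1 and round_tray above 0.5 N and linear speed of coaster_1 above 0.5 m/s) or (contact force between coaster_2 and rect_tray above 0.5 N and linear speed of coaster_2 above 0.5 m/s) or (contact force between coaster_3 and round_tray above 0.5 N and linear speed of coaster_3 above 0.5 m/s) or (contact force between coaster_4 and rect_tray above 0.5 N and linear speed of coaster_4 above 0.5 m/s)).
It fails at once if garlic, salt shaker or tea light is moved by more than 30 mm (distance of any of garlic, salt_shaker, tea_light from where it was at the start of the episode above 0.03 m).
It also fails if it takes over 72 s, if anything falls off the work surface, if the arm or the gripper's body presses on something with over 40 N, if the wrist force passes 120 N, or if a joint passes its speed limit or range.

## Working session

There is one attempt and no reset: what is moved stays moved. The work goes in short steps, each a Python script; the robot and the scene stay as the last script left them, time stands still between calls to the robot, and variables do not carry over. Pictures are saved under pics/ and viewed, and the job is handed in when it is done.

```bash
mkdir -p pics; ls
python3 - <<'E'
from rig import ctrl
import cv2
for n in ("scene","top"):
    im=ctrl.read_camera(n); cv2.imwrite(f"pics/{n}0.png",im[:,:,::-1])
    m=ctrl.camera_model(n); print(n,m)
s=ctrl.sense(); print(s)
E
```

```text
pics
scene {'K': array([[455.96360106,   0.        , 314.68939755],
       [  0.        , 455.96360106, 236.91943729],
       [  0.        ,   0.        ,   1.        ]]), 'distortion': array([-0.07856528,  0.        ,  0.        ,  0.        ,  0.        ]), 'eye': array([-0.16377363, -0.65435429,  0.84103309]), 'orientation': array([-0.41546785,  0.83927589, -0.31041425,  0.16323431])}
top {'K': array([[533.22512655,   0.        , 322.79644847],
       [  0.        , 533.22512655, 241.46924816],
       [  0.        ,   0.        ,   1.        ]]), 'distortion': array([-0.01226549,  0.        ,  0.        ,  0.        ,  0.        ]), 'eye': array([0.38896232, 0.12831969, 1.61561596]), 'orientation': array([ 0.02772953, -0.69590022,  0.71630863, -0.04308009])}
{'time': 0.1, 'joints': array([ 1.13391168e+00,  2.21148424e-01,  1.52749675e+00,  9.43864403e-06,
        1.39472088e+00, -1.26077635e-01]), 'joint_velocities': array([-0.00053414, -0.00123146, -0.00245485, -0.00104253, -0.00222246,
        0.00109466]), 'tau': array([ 1.52628290e-03, -4.98245823e+01, -3.90549982e+01, -2.29585212e-04,
        5.67237745e-03,  5.99148780e-05]), 'tcp_pos': array([0.19090757, 0.59458333, 0.24730788]), 'eef_rot': array([ 4.24083904e-04,  8.08030826e-01,  5.89139540e-01, -7.78725727e-04]), 'wrist_force': array([ 0.6195003 , -0.67297721, -0.50281775]), 'moment': array([ 0.04695883,  0.00822574, -0.07620182]), 'opening': 0.9997656699412774}
```

View pics/scene0.png

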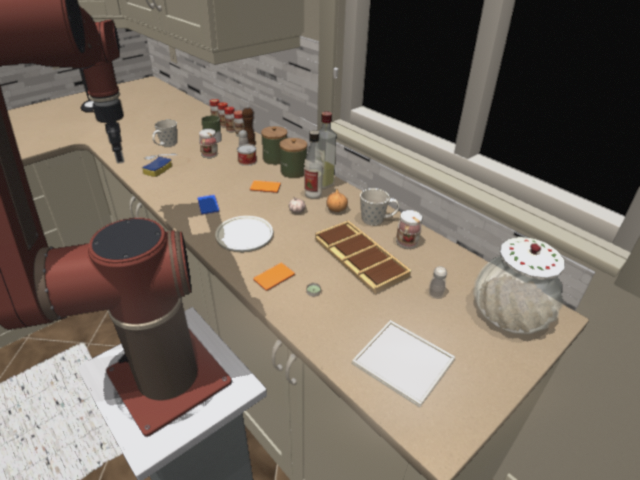

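View pics/top0.png

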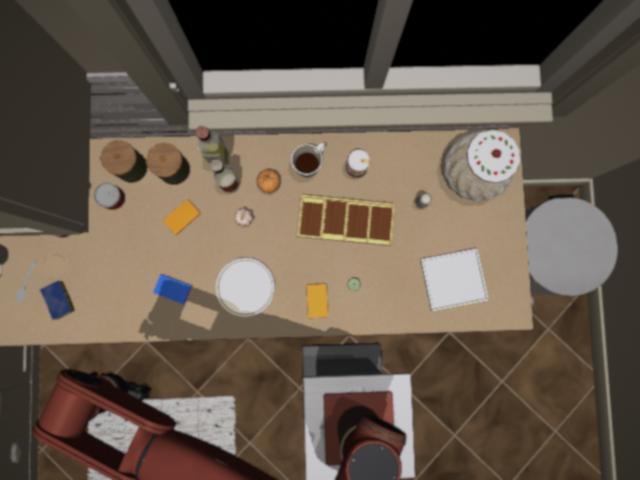

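The scene view shows the yellow-edged caddy at about (362,256) holding four dark brown coasters. The round tray is at (245,233), the rectangular tray at (404,360), the garlic at (297,205), the salt shaker at (438,281) and the tea light at (313,289).
Candidates in the top view:
- **Dark brown slabs:** (311,217), (335,217), (358,220) and (381,223), all in the caddy. These are coasters 1 to 4, left to right.
- **Lookalikes:** orange slabs at (318,300) and (182,217), and a blue one at (173,289). I reject these by colour.

Next I'll measure in both views and check a close crop.

```bash
cat > h.py <<'E'
import numpy as np, cv2
from scipy.spatial.transform import Rotation as R
def rot(m):
    w,x,y,z=m["orientation"]; return R.from_quat([x,y,z,w]).as_matrix()
def rays(m,uv):
    p=cv2.undistortPoints(np.array(uv,float).reshape(-1,1,2),m["K"],m["distortion"]).reshape(-1,2)
    d=np.c_[p,np.ones(len(p))]@rot(m).T
    return m["eye"],d
def onplane(m,uv,z):
    e,d=rays(m,uv); return e+d*((z-e[2])/d[:,2])[:,None]
def proj(m,P):
    Rm=rot(m); rv,_=cv2.Rodrigues(Rm.T); 
    return cv2.projectPoints(np.array(P,float).reshape(-1,1,3),rv,-Rm.T@m["eye"],m["K"],m["distortion"])[0].reshape(-1,2)
def tri(m1,uv1,m2,uv2):
    e1,d1=rays(m1,[uv1]);e2,d2=rays(m2,[uv2]);d1=d1[0]/np.linalg.norm(d1);d2=d2[0]/np.linalg.norm(d2)
    s=np.linalg.lstsq(np.c_[d1,-d2],e2-e1,rcond=None)[0]
    a,b=e1+s[0]*d1,e2+s[1]*d2
    return (a+b)/2,np.linalg.norm(a-b)
def blobs(mask,amin=40):
    n,l,st,c=cv2.connectedComponentsWithStats(mask.astype(np.uint8))
    return [(l==i,st[i],c[i]) for i in range(1,n) if st[i,4]>=amin]
E
python3 - <<'E'
from rig import ctrl
from h import *
for n in("top","scene"):
    im=cv2.imread(f"pics/{n}0.png"); m=ctrl.camera_model(n)
    hsv=cv2.cvtColor(im,cv2.COLOR_BGR2HSV); H,S,V=[hsv[:,:,i].astype(int) for i in range(3)]
    # sample colors
    if n=="top":
        for p in[(311,217),(335,217),(382,223),(300,205),(347,243),(245,285),(455,280),(354,284),(423,200),(244,217),(280,250)]: print(p,hsv[p[1],p[0]])
    print(n)
    dark=(H<15)&(S>130)&(V<120)&(V>40)
    for b,st,c in blobs(dark,150):
        if st[0]>250 and st[1]<330 and c[1]<300: print("dark",st,c.round(1),onplane(m,[c],.03).round(4)[0])
    wh=(S<40)&(V>170)
    for b,st,c in blobs(wh,800): print("white",st,c.round(1),onplane(m,[c],.01).round(4)[0])
t=cv2.imread("pics/top0.png");cv2.imwrite("pics/topc.png",cv2.resize(t[170:330,200:500],None,fx=2.6,fy=2.6,interpolation=cv2.INTER_CUBIC))
E
```

```text
(311, 217) [ 10 160 105]
(335, 217) [ 11 163 105]
(382, 223) [ 11 164 104]
(300, 205) [ 19  98 182]
(347, 243) [ 16  76 167]
(245, 285) [140   4 209]
(455, 280) [135   5 209]
(354, 284) [ 46  53 143]
(423, 200) [ 16  20 187]
(244, 217) [  9  51 186]
(280, 250) [ 16  77 170]
top
dark [296 154  22  18 308] [306.5 162.4] [0.7903 0.1338 0.03  ]
dark [324 201  21  33 569] [334.5 217.2] [0.62   0.0542 0.03  ]
dark [301 203  21  32 563] [311.  218.5] [0.618  0.1247 0.03  ]
dark [347 205  21  32 562] [357.4 221. ] [ 0.6069 -0.0143  0.03  ]
dark [371 207  20  33 566] [380.4 222.7] [ 0.5996 -0.0834  0.03  ]
white [ 384   67  155   21 2831] [461.3  76.9] [ 1.0581 -0.3606  0.01  ]
white [ 204   70  159   22 3086] [282.8  80.3] [1.0586 0.2007 0.01  ]
white [ 468  131   52   51 1788] [493.4 155.5] [ 0.8031 -0.4462  0.01  ]
white [ 422  249   66   62 3063] [454.6 279.5] [ 0.4233 -0.3039  0.01  ]
white [ 216  258   59   55 2534] [245.3 285.4] [0.4242 0.3268 0.01  ]
white [ 388  375   26  102 1448] [403.5 418.3] [ 0.0205 -0.1307  0.01  ]
white [ 147  397   87   52 1951] [203.3 416.5] [0.0456 0.4556 0.01  ]
scene
dark [320 225  34  18 314] [336.1 233.7] [0.613  0.1202 0.03  ]
dark [336 235  36  20 360] [353.5 244.5] [0.6161 0.0498 0.03  ]
dark [349 248  37  21 406] [367.4 257.8] [ 0.603  -0.0184  0.03  ]
dark [365 260  39  20 420] [384.7 270.4] [ 0.6   -0.086  0.03 ]
white [ 352  107  107   50 1020] [406.6 129.7] [1.4142 0.5087 0.01  ]
white [ 331  120  299  149 4910] [488.5 195.7] [ 1.2023 -0.0418  0.01  ]
white [ 462  155  162   73 1930] [548.6 190.4] [ 1.4144 -0.1657  0.01  ]
white [ 221  216   52   34 1442] [245.5 232.1] [0.4244 0.3237 0.01  ]
white [ 500  237   65   40 1645] [532.1 257.3] [ 0.998  -0.3166  0.01  ]
white [477 265  76  39 847] [507.1 284.6] [ 0.8319 -0.3297  0.01  ]
white [ 352  320  103   87 4695] [403.9 361.4] [ 0.4199 -0.3099  0.01  ]
white [    0   343   266   137 17555] [ 90.2 419.9] [-0.1748 -0.0022  0.01  ]
```

View pics/topc.png

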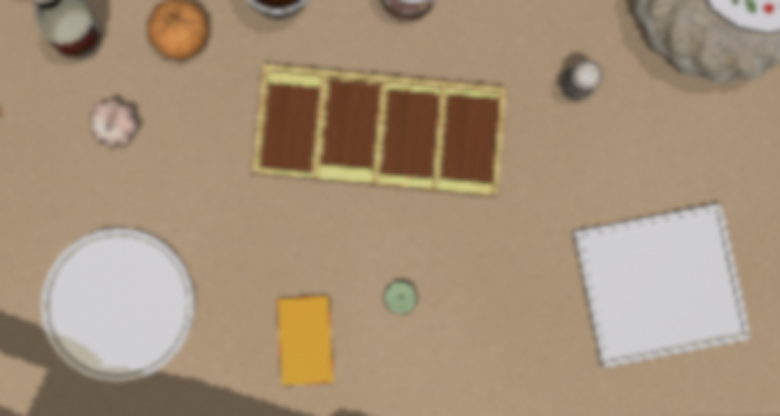

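The crop confirms the choice: four dark brown slabs sit in the caddy lanes, with no orange or blue among them. The two views agree to about 5 mm. I'll get closer with the wrist camera.

```bash
cat >> h.py <<'E'
def down(yaw):  # tool x axis at heading yaw
    return np.array([0,np.cos(yaw/2),np.sin(yaw/2),0])
E
python3 - <<'E'
from rig import ctrl
from h import *
import json
t,s=ctrl.camera_model("top"),ctrl.camera_model("scene")
for a,b in(((311,218.5),(336.1,233.7)),((334.5,217.2),(353.5,244.5)),((357.4,221),(367.4,257.8)),((380.4,222.7),(384.7,270.4)),((245.3,285.4),(245.5,232.1)),((454.6,279.5),(403.9,361.4))):
    p,g=tri(t,a,s,b);print(p.round(4),round(g,4))
for yaw in(84,-96): print(yaw,ctrl.inverse_kinematics([.5,.04,.35],down(np.radians(yaw))),ctrl.inverse_kinematics([.42,.327,.15],down(np.radians(yaw))),ctrl.inverse_kinematics([.42,-.305,.15],down(np.radians(yaw))))
for i,p in enumerate(([.45,.06,.33],[.45,-.03,.33])):
    ctrl.movep(p,down(np.radians(84)))
    m=ctrl.camera_model("wrist"); im=ctrl.read_camera("wrist")
    cv2.imwrite(f"pics/w{i}.png",im[:,:,::-1]); json.dump({k:np.array(v).tolist() for k,v in m.items()},open(f"w{i}.json","w"))
    print(m,ctrl.sense()["time"],ctrl.sense()["wrist_force"])
E
```

```text
[0.6185 0.1251 0.0249] 0.0009
[0.6208 0.0539 0.025 ] 0.0001
[ 0.6074 -0.0148  0.0253] 0.0
[ 0.6007 -0.0844  0.0285] 0.0021
[0.425  0.3267 0.0079] 0.0019
[ 0.424  -0.3065  0.0028] 0.0018
84 [-7.75178514e-02 -1.27392212e-01  1.69830655e+00 -4.44089210e-16
  1.57067832e+00 -1.54359442e+00] [ 5.13330696e-01  9.34101637e-02  1.86186900e+00 -4.44089210e-16
  1.18631349e+00 -9.52745876e-01] [-7.80099932e-01  6.20876427e-02  1.89524425e+00 -4.44089210e-16
  1.18426076e+00 -2.24617650e+00]
-96 [-7.75178514e-02 -1.27392212e-01  1.69830655e+00 -4.44089210e-16
  1.57067832e+00  1.59799823e+00] [ 5.13330696e-01  9.34101637e-02  1.86186900e+00 -4.44089210e-16
  1.18631349e+00  2.18884678e+00] [-7.80099932e-01  6.20876427e-02  1.89524425e+00 -4.44089210e-16
  1.18426076e+00  8.95416150e-01]
{'K': array([[411.69613747,   0.        , 325.4491204 ],
       [  0.        , 411.69613747, 237.9202782 ],
       [  0.        ,   0.        ,   1.        ]]), 'distortion': array([0.02210074, 0.        , 0.        , 0.        , 0.        ]), 'eye': array([0.37466615, 0.06904913, 0.45363398]), 'orientation': array([0.11173073, 0.73433651, 0.66178335, 0.10153286])} 2.3 [-0.0985008   0.15309219  0.77136256]
{'K': array([[411.69613747,   0.        , 325.4491204 ],
       [  0.        , 411.69613747, 237.9202782 ],
       [  0.        ,   0.        ,   1.        ]]), 'distortion': array([0.02210074, 0.        , 0.        , 0.        , 0.        ]), 'eye': array([ 0.37473437, -0.02171442,  0.45358854]), 'orientation': array([0.11170625, 0.73511579, 0.66093706, 0.10143316])} 2.8 [ 0.59877029 -0.33482185 -0.03502169]
```

View pics/w0.png

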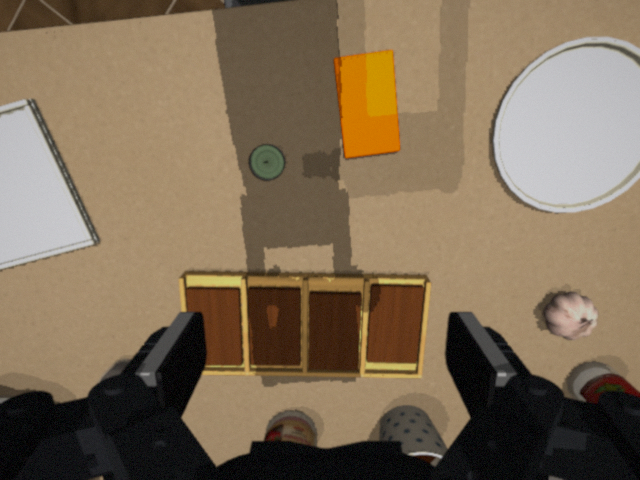

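View pics/w1.png

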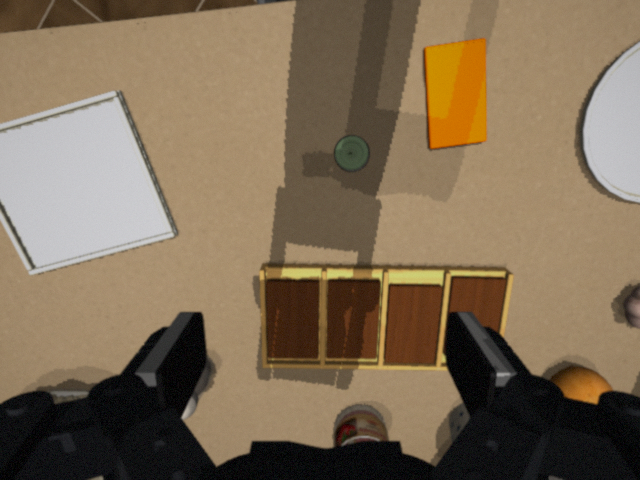

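In both wrist pictures the image's right is +y. In w1 the caddy spans columns 262-512, with its open front at rows 268-272. Coaster 4 is at (292,318), coaster 3 at (353,318), coaster 2 at (413,322) and coaster 1 at (477,312). The tea light is at (351,153) and the orange decoy at (457,95). Next I'll extract the coaster edges.

Run:
```python
from h import *
import json
for i in(0,1):
    im=cv2.imread(f"pics/w{i}.png"); hsv=cv2.cvtColor(im,cv2.COLOR_BGR2HSV);H,S,V=[hsv[:,:,k].astype(int) for k in range(3)]
    m={k:np.array(v) for k,v in json.load(open(f"w{i}.json")).items()}
    dark=(((H<13)|(H>170))&(S>110)&(V>20)&(V<140)).astype(np.uint8)
    dark[:240]=0;dark[385:]=0; dark[:,:170]=0;dark[:,520:]=0
    dark=cv2.morphologyEx(dark,cv2.MORPH_OPEN,np.ones((5,5)))
    vis=im.copy(); vis[dark>0]=(255,0,255)
    cv2.imwrite(f"pics/wm{i}.png",cv2.resize(np.vstack([im[250:390,160:530],vis[250:390,160:530]]),None,fx=2,fy=2))
    for b,st,c in blobs(dark,1500):
        r=cv2.minAreaRect(cv2.findContours(b.astype(np.uint8),0,2)[0][0])
        bx=cv2.boxPoints(r); P=onplane(m,bx,.03)
        P=P[np.argsort(P[:,0])]; e=P[3]-P[2] 
        f=P[:2].mean(0);bk=P[2:].mean(0)
        print(i,c.round(),"front",f.round(4),"back",bk.round(4),"len",np.linalg.norm(bk-f).round(4),"w",np.linalg.norm(P[0]-P[1]).round(4),"ang",np.degrees(np.arctan2(*(bk-f)[1::-1])).round(1))
```

```text
(no output)
```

View pics/wm1.png

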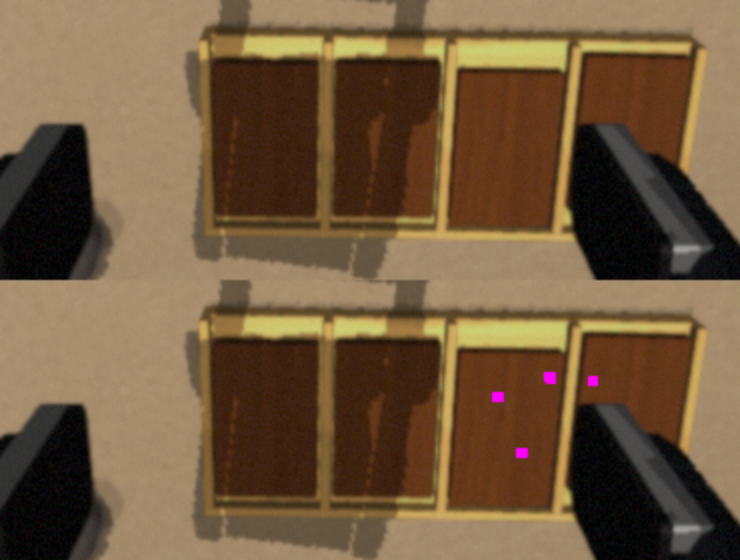

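View pics/wm0.png

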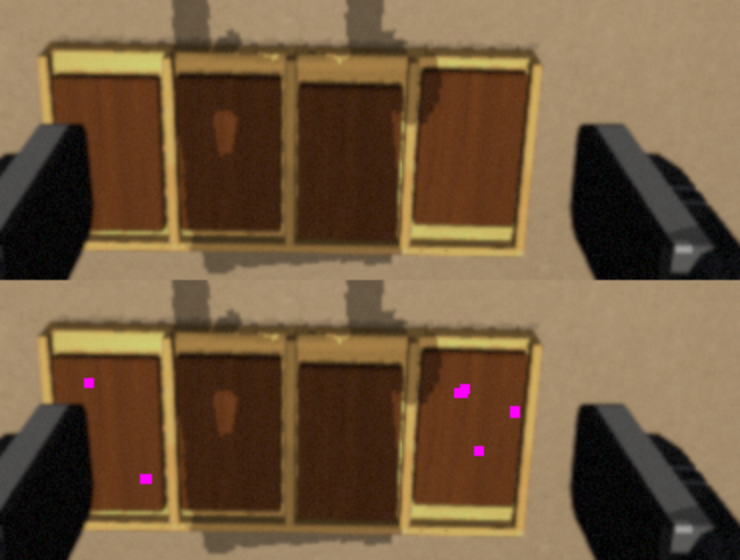

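Run:
```python
from h import *
import json
im=cv2.imread("pics/w1.png"); hsv=cv2.cvtColor(im,cv2.COLOR_BGR2HSV)
for p in[(290,330),(353,300),(410,330),(480,290),(480,300),(413,276),(350,275),(322,320),(300,240)]: print(p,hsv[p[1],p[0]])
ms=[]
res={}
for i in(0,1):
    im=cv2.imread(f"pics/w{i}.png"); im=cv2.GaussianBlur(im,(3,3),0);hsv=cv2.cvtColor(im,cv2.COLOR_BGR2HSV);H,S,V=[hsv[:,:,k].astype(int) for k in range(3)]
    m={k:np.array(v) for k,v in json.load(open(f"w{i}.json")).items()}; ms.append(m)
    dark=((H<13)&(S>140)&(V>20)&(V<150)).astype(np.uint8)
    dark[:240]=0;dark[385:]=0; dark[:,:170]=0;dark[:,520:]=0
    dark=cv2.morphologyEx(dark,cv2.MORPH_OPEN,np.ones((7,7)))
    dark=cv2.morphologyEx(dark,cv2.MORPH_CLOSE,np.ones((3,3)))
    vis=im.copy(); vis[dark>0]=(255,0,255)
    cv2.imwrite(f"pics/wn{i}.png",cv2.resize(np.vstack([im[250:390,160:530],vis[250:390,160:530]]),None,fx=2,fy=2))
    for b,st,c in blobs(dark,1000):
        r=cv2.minAreaRect(cv2.findContours(b.astype(np.uint8),0,2)[0][0])
        bx=cv2.boxPoints(r); P=onplane(m,bx,.03); o=np.argsort(P[:,0])
        P=P[o]; bx=bx[o]
        f=P[:2].mean(0);bk=P[2:].mean(0)
        print(i,c.round(),"front",f[:2].round(4),"back",bk[:2].round(4),"len",np.linalg.norm(bk-f).round(4),"w",np.linalg.norm(P[0]-P[1]).round(4),"ang",np.degrees(np.arctan2(*(bk-f)[1::-1])).round(1), "pxfront",bx[:2].mean(0).round(1))
```

```text
(290, 330) [ 10 175  64]
(353, 300) [ 15 195  64]
(410, 330) [ 12 194 101]
(480, 290) [ 12 191 103]
(480, 300) [ 12 202  97]
(413, 276) [ 30 111 206]
(350, 275) [ 30 109 203]
(322, 320) [ 18 154 139]
(300, 240) [ 16  85 105]
0 [396. 325.] front [0.57   0.1312] back [0.6657 0.1192] len 0.0964 w 0.0534 ang -7.2 pxfront [398.4 285.2]
1 [415. 323.] front [0.5772 0.0601] back [0.6673 0.0464] len 0.0911 w 0.0557 ang -8.6 pxfront [416.6 289.2]
```

View pics/wn1.png

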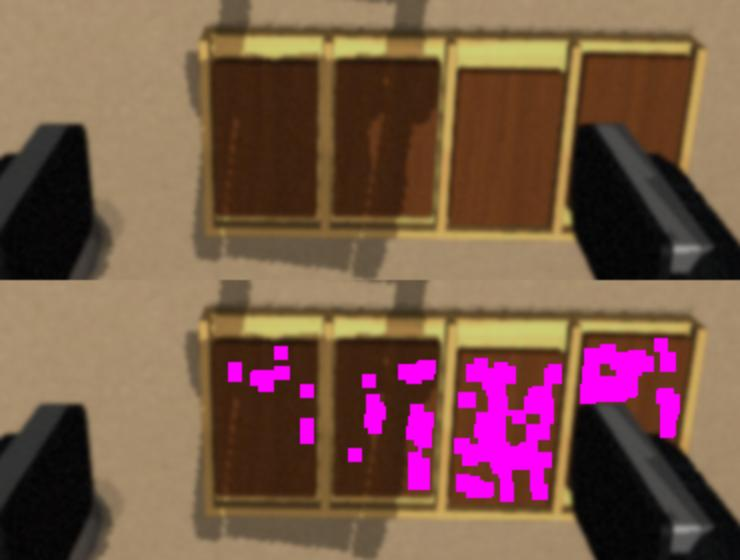

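```bash
cat > meas.py <<'E'
from h import *
import json
def load(i): return {k:np.array(v) for k,v in json.load(open(f"w{i}.json")).items()}
out={}
for i in(0,1):
    im=cv2.imread(f"pics/w{i}.png"); im=cv2.GaussianBlur(im,(5,5),0);hsv=cv2.cvtColor(im,cv2.COLOR_BGR2HSV);H,S,V=[hsv[:,:,k].astype(int) for k in range(3)]
    m=load(i)
    dark=((H<17)&(S>125)&(V>20)&(V<122)).astype(np.uint8)
    dark[:240]=0;dark[385:]=0; dark[:,:170]=0;dark[:,520:]=0
    dark=cv2.morphologyEx(dark,cv2.MORPH_CLOSE,np.ones((3,3)))
    dark=cv2.morphologyEx(dark,cv2.MORPH_OPEN,np.ones((11,11)))
    vis=im.copy(); vis[dark>0]=(255,0,255)
    cv2.imwrite(f"pics/wn{i}.png",cv2.resize(np.vstack([im[250:390,160:530],vis[250:390,160:530]]),None,fx=2,fy=2))
    for b,st,c in blobs(dark,1000):
        r=cv2.minAreaRect(cv2.findContours(b.astype(np.uint8),0,2)[0][0])
        bx=cv2.boxPoints(r); P=onplane(m,bx,.03); o=np.argsort(P[:,0])
        P=P[o]; bx=bx[o]
        f=P[:2].mean(0);bk=P[2:].mean(0)
        print(i,c.round(),"front",f[:2].round(4),"back",bk[:2].round(4),"len",np.linalg.norm(bk-f).round(4),"w",np.linalg.norm(P[0]-P[1]).round(4),"ang",np.degrees(np.arctan2(*(bk-f)[1::-1])).round(1), "pxfront",bx[:2].mean(0).round(1))
        out[(i,int(round((0.125-f[1])/.07)))]=bx[:2].mean(0),bx[2:].mean(0)
for k in range(4):
    if (0,k) in out and (1,k) in out:
        for j in(0,1):
            p,g=tri(load(0),out[0,k][j],load(1),out[1,k][j]); print("tri coaster",k+1,"front" if j==0 else "back",p.round(4),g.round(4))
E
python3 meas.py
```

```text
0 [394. 323.] front [0.5695 0.1294] back [0.6682 0.12  ] len 0.0992 w 0.0604 ang -5.5 pxfront [396.7 284.9]
0 [274. 326.] front [ 0.5577 -0.0073] back [ 0.6577 -0.0214] len 0.101 w 0.0581 ang -8.0 pxfront [274. 287.]
0 [218. 323.] front [ 0.5518 -0.0747] back [ 0.6487 -0.0925] len 0.0984 w 0.0613 ang -10.4 pxfront [213.5 288. ]
0 [333. 330.] front [0.5702 0.0597] back [0.6721 0.0476] len 0.1026 w 0.0577 ang -6.8 pxfront [334.7 291.4]
1 [479. 298.] front [0.5698 0.1275] back [0.6314 0.1261] len 0.0616 w 0.0616 ang -1.3 pxfront [477.5 277.3]
1 [292. 318.] front [ 0.5513 -0.0773] back [ 0.6503 -0.0902] len 0.0998 w 0.0578 ang -7.4 pxfront [292. 280.]
1 [352. 318.] front [ 0.5581 -0.0099] back [ 0.658  -0.0202] len 0.1005 w 0.0573 ang -5.9 pxfront [352.9 279.7]
1 [412. 324.] front [0.5706 0.0594] back [0.674  0.0479] len 0.1041 w 0.06 ang -6.3 pxfront [415.7 283.9]
tri coaster 1 front [0.5737 0.1306 0.0212] 0.0003
tri coaster 1 back [0.6    0.106  0.1063] 0.0265
tri coaster 2 front [0.5712 0.0597 0.0282] 0.0003
tri coaster 2 back [0.672  0.0476 0.0315] 0.0015
tri coaster 3 front [ 0.5631 -0.0095  0.0179] 0.0003
tri coaster 3 back [ 0.6541 -0.0202  0.0356] 0.0003
tri coaster 4 front [ 0.5569 -0.079   0.0173] 0.0005
tri coaster 4 back [ 0.6419 -0.0882  0.0416] 0.0013
```

```bash
python3 -c "
import cv2,numpy as np
a=cv2.imread('pics/wn0.png');b=cv2.imread('pics/wn1.png');cv2.imwrite('pics/wnb.png',cv2.resize(np.vstack([a[280:],b[280:]]),None,fx=1,fy=1))"
```

```text
(no output)
```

View pics/wnb.png

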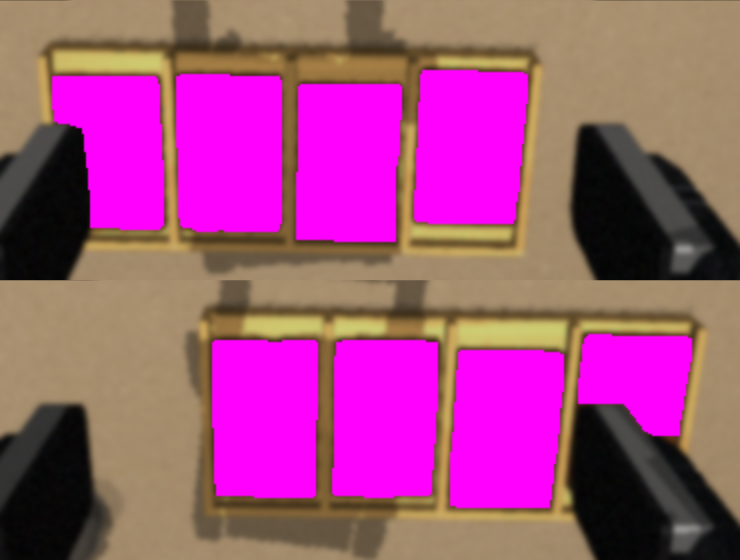

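Widths and lengths come out at 60 and 100 mm on the z=0.03 plane, and the mean triangulated height is about 0.028-0.030 (front and back triangulated separately were noisier). Next I'll measure the caddy front, the tray centres and the bystanders, then probe the fingertip height with the jaws about 62 mm apart.

Run:
```python
from rig import ctrl
from h import *
import json
def load(i): return {k:np.array(v) for k,v in json.load(open(f"w{i}.json")).items()}
w0,w1=load(0),load(1)
for m,a,b in((w0,(181,276.5),(430,282)),(w1,(261.5,270),(512,273.5))):
    P=onplane(m,[a,b],.029);d=P[1]-P[0];print("front",P[:,:2].round(4),np.linalg.norm(d).round(4),"yaw",np.degrees(np.arctan2(-d[0],d[1])).round(2))
print("tri",tri(w0,(181,276.5),w1,(261.5,270)),tri(w0,(430,282),w1,(512,273.5)))
print("tea",onplane(w0,[(267,162)],.012),onplane(w1,[(351,153)],.012),"orange",onplane(w1,[(457,95)],.01))
t,s=ctrl.camera_model("top"),ctrl.camera_model("scene")
print("garlic",tri(t,(244,217),s,(297,205))[0],"salt",tri(t,(424,199),s,(439,274))[0])
# trays: rim contours
im=cv2.imread("pics/w1.png");hsv=cv2.cvtColor(im,cv2.COLOR_BGR2HSV)
mk=((hsv[:,:,1]<45)&(hsv[:,:,2]>140)).astype(np.uint8); mk=cv2.morphologyEx(mk,cv2.MORPH_CLOSE,np.ones((7,7)))
for b,st,c in blobs(mk,3000): print(st,c)
# top: rect, round
im=cv2.imread("pics/top0.png");hsv=cv2.cvtColor(im,cv2.COLOR_BGR2HSV)
mk=((hsv[:,:,1]<60)&(hsv[:,:,2]>120)).astype(np.uint8)
for b,st,c in blobs(mk,1500):
    if not(150<c[0]<480 and 240<c[1]<320): continue
    ct=cv2.findContours(b.astype(np.uint8),0,2)[0][0]
    hull=onplane(t,cv2.convexHull(ct).reshape(-1,2),.014)[:,:2].astype(np.float32)
    print("top", c, cv2.minEnclosingCircle(hull), cv2.minAreaRect(hull))
```

```text
front [[ 0.5348 -0.1082]
 [ 0.5702  0.1666]] 0.2771 yaw -7.35
front [[ 0.5362 -0.1094]
 [ 0.5697  0.1657]] 0.2771 yaw -6.93
tri (array([ 0.53735731, -0.11037052,  0.02408889]), np.float64(0.001376197529023998)) (array([0.57180554, 0.16750543, 0.02495735]), np.float64(0.0005068152116418039))
tea [[0.42168659 0.00234036 0.012     ]] [[0.42158827 0.00105817 0.012     ]] orange [[0.37580278 0.11302023 0.01      ]]
garlic [0.62957542 0.32585046 0.02254527] salt [ 0.66277435 -0.21155013  0.06603503]
[ 583   42   57  161 6561] [616.17924097 127.74988569]
[    0    91   174   184 22561] [ 76.08603342 185.21851868]
top [454.19902765 279.32604072] ((0.42423543334007263, -0.30139774084091187), 0.11905501037836075) ((0.4244392514228821, -0.30198338627815247), (0.16539335250854492, 0.18213219940662384), 9.28931713104248)
top [244.82367234 286.62061784] ((0.4205780029296875, 0.32859280705451965), 0.09123976528644562) ((0.4213014245033264, 0.327444463968277), (0.17913782596588135, 0.1756584644317627), 88.37471008300781)
```

The coaster fronts sit 4.4, 13.8, 9.9 and 12 mm behind the front line, all within the 4-16 mm given. The caddy yaw is about -6.9°. Tray centres: round (0.423, 0.327) and rectangular (0.424, -0.304). Now the tip probe, then drawing out coaster 1.

```bash
cat >> h.py <<'E'
YAW=np.radians(-6.9); U=np.array([np.cos(YAW),np.sin(YAW)]); Q=down(YAW+np.pi/2)
FR={1:(.5697,.1285),2:(.5704,.0594),3:(.5579,-.0086),4:(.5515,-.077)}
GAP={1:.0044,2:.0138,3:.0099,4:.012}
E
python3 - <<'E'
from rig import ctrl
from h import *
ctrl.movep([.475,.07,.06],Q)
ctrl.set_gripper(.72)
print(ctrl.sense()["opening"])
r=ctrl.movel([.475,.07,.0],rate=.03,stop_force=4)
s=ctrl.sense();print(r,s["tcp_pos"],s["wrist_force"],s["time"])
ctrl.movel([.475,.07,.06],rate=.2)
ctrl.set_gripper(0)
p=np.array(FR[1])+.070*U
ctrl.movep([*p,.065],Q)
f0=ctrl.sense()["wrist_force"]
r=ctrl.movel([*p,.03],rate=.025,stop_force=7)
s=ctrl.sense();print(r,s["tcp_pos"],s["wrist_force"]-f0,s["time"])
ctrl.hold(.2);s=ctrl.sense();print(s["tcp_pos"],s["wrist_force"]-f0,s["time"])
E
```

```text
0.7204362109389447
True [0.47490622 0.06999896 0.01158505] [-1.15288689  0.58807407  6.62055553] 5.7333
True [0.63950751 0.12010337 0.04709793] [2.24128246 0.9077405  3.54236262] 8.2667
[0.63944912 0.12009394 0.04706859] [2.85811096 0.6179653  5.75111213] 8.4667
```

The tips stand 11.6 mm ahead of the TCP at 0.72 opening. Touching the coaster puts its top at z=0.030, which confirms the height. Now I'll draw it out.

Run:
```python
from rig import ctrl
from h import *
s=ctrl.sense();p=s["tcp_pos"];print(s["wrist_force"])
for k,d in enumerate((.006,.014,.0235)):
    ctrl.movel([*(p[:2]-d*U),p[2]-.0006],rate=.05)
    s=ctrl.sense();print(d,s["tcp_pos"],s["wrist_force"],s["time"])
im=ctrl.read_camera("wrist");cv2.imwrite("pics/s1.png",im[:,:,::-1])
```

```text
[2.06125756 0.14671727 5.90155686]
0.006 [0.63354547 0.12095088 0.04711081] [-0.04361083  0.78082775  5.82156705] 8.7167
0.014 [0.6249889  0.1219787  0.04708583] [-0.66188508  0.22527631  7.41006033] 9.025
0.0235 [0.61521943 0.1231884  0.04705196] [-0.31190302  0.87091056  9.04365962] 9.3667
```

View pics/s1.png

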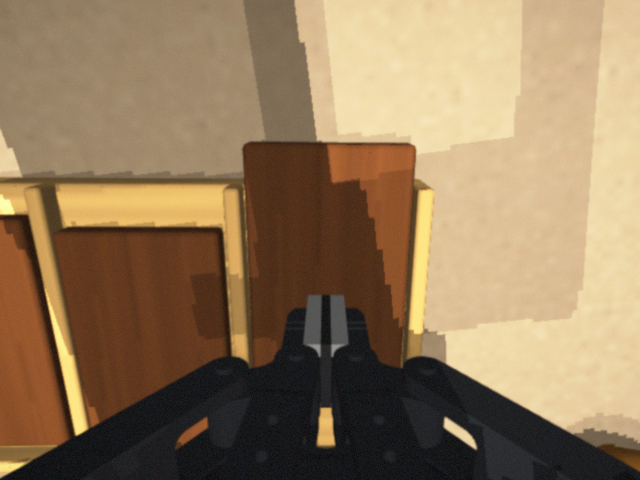

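The coaster follows the fingers: its front edge is at row 143, ahead of the caddy front at row 182. I'll finish the draw, grasp and lift.

Run:
```python
from rig import ctrl
from h import *
p=np.array(FR[1])+.070*U
z=ctrl.sense()["tcp_pos"][2]
ctrl.movel([*(p-.0425*U),z-.0006],rate=.06)
print(ctrl.sense()["wrist_force"])
m=ctrl.camera_model("wrist");im=ctrl.read_camera("wrist");cv2.imwrite("pics/s1b.png",im[:,:,::-1])
g=im.astype(int)[:,335]; 
# front edge: first dark-brown row along central columns
hsv=cv2.cvtColor(im,cv2.COLOR_RGB2HSV)
br=(hsv[:,:,0]<17)&(hsv[:,:,1]>125)&(hsv[:,:,2]<130)
rows=[np.argmax(br[:,c]) for c in range(275,390,10)];print(rows)
fr=onplane(m,[(330,np.median(rows))],.03)[0];print("front",fr, "expected",np.array(FR[1])-.0425*U)
ctrl.movel([*(p-.0425*U),.075],rate=.2)
print(ctrl.sense()["time"])
```

```text
[-1.96173078  0.76326811  9.94408938]
[np.int64(143), np.int64(143), np.int64(143), np.int64(143), np.int64(143), np.int64(143), np.int64(143), np.int64(143), np.int64(143), np.int64(143), np.int64(144), np.int64(143)]
front [0.5314947  0.13565036 0.03      ] expected [0.52750781 0.13360582]
10.2333
```

View pics/s1b.png

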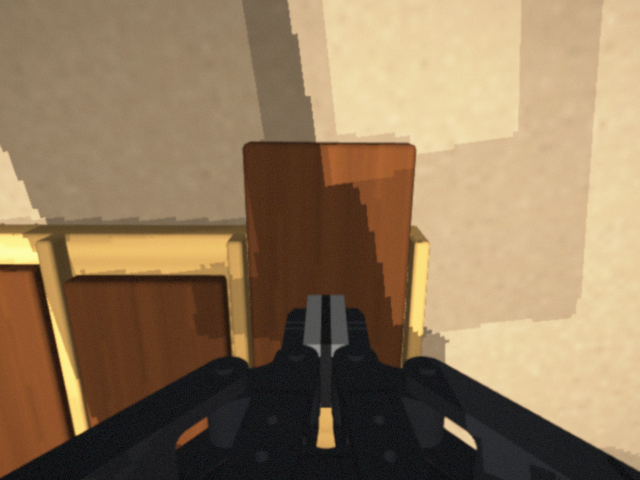

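The front edge stays at row 143, so there was no slip, and the overhang is about 35 mm. Now I'll pinch, lift and check.

```bash
cat >> h.py <<'E'
def snap(ctrl,name):
    im=ctrl.read_camera("wrist");cv2.imwrite(f"pics/{name}.png",im[:,:,::-1]);return im
def grasp(ctrl,g):
    ctrl.movel([*g,.09],rate=.25); ctrl.set_gripper(.92)
    r=ctrl.movel([*g,.033],rate=.1,stop_force=8); s=ctrl.sense(); print("down",r,s["tcp_pos"].round(4))
    ctrl.set_gripper(.3); s=ctrl.sense(); print("grip",s["opening"],s["wrist_force"].round(1))
    ctrl.movel([*g,.06],rate=.1); ctrl.movel([*g,.12],rate=.2)
    s=ctrl.sense(); print("lift",s["opening"],s["time"])
E
python3 - <<'E'
from rig import ctrl
from h import *
grasp(ctrl,np.array(FR[1])-(.0425-.0165)*U)
snap(ctrl,"g1")
E
```

```text
down False [0.5442 0.1317 0.0332]
grip 0.679435615388261 [-0.4  0.1  4.6]
lift 0.6798337952119431 13.2333
```

View pics/g1.png

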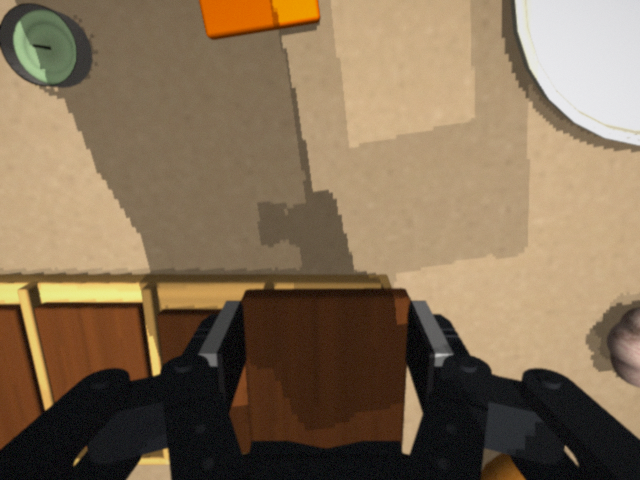

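Coaster 1 is held squarely by its front end and level. Placing it in the round tray.

```bash
cat >> h.py <<'E'
TRAY={"round":np.array([.423,.327]),"rect":np.array([.424,-.304])}
def place(ctrl,tray,stack,off=.006,dl=.034,lat=0.):
    V=np.array([-U[1],U[0]])
    t=TRAY[tray]+(off-dl)*U+lat*V
    zt=.019+stack*.010
    ctrl.movep([*t,.10],Q); ctrl.movel([*t,zt+.012],rate=.15)
    ctrl.hold(.15)
    r=ctrl.movel([*t,zt-.004],rate=.025,stop_force=4); s=ctrl.sense(); print("touch",r,s["tcp_pos"].round(4),s["wrist_force"].round(1))
    ctrl.set_gripper(.80); ctrl.hold(.1)
    ctrl.movel([*t,zt+.02],rate=.08); ctrl.hold(.05)
    ctrl.movel([*t,.12],rate=.25)
    print("t",ctrl.sense()["time"])
E
python3 - <<'E'
from rig import ctrl
from h import *
place(ctrl,"round",0)
snap(ctrl,"p1")
E
```

```text
touch True [0.3953 0.3305 0.0205] [-0.3 -0.6  3.7]
t 16.775
```

View pics/p1.png

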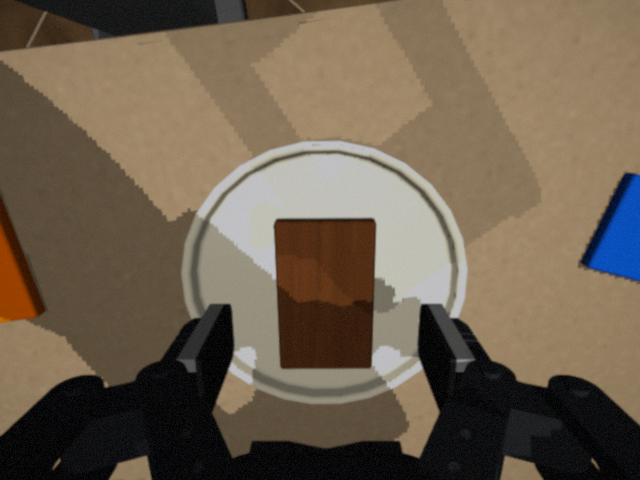

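Coaster 1 lies flat in the round tray, centred at (325,293) with the tray centre near (325,270), and it is released. Coaster 2 next.

```bash
cat >> h.py <<'E'
def slide(ctrl,k,over=.038):
    d=GAP[k]+over; p=np.array(FR[k])+.070*U
    ctrl.movel([*ctrl.sense()["tcp_pos"][:2],.15],rate=.3)
    ctrl.movep([*p,.075],Q); ctrl.set_gripper(0)
    ctrl.movel([*p,.053],rate=.1); ctrl.hold(.1)
    f0=ctrl.sense()["wrist_force"]
    r=ctrl.movel([*p,.040],rate=.025,stop_force=6); s=ctrl.sense();z=s["tcp_pos"][2]
    print("press",r,z.round(4),(s["wrist_force"]-f0).round(1))
    if not .044<z<.050: raise SystemExit("bad height")
    for i in range(1,4):
        ctrl.movel([*(p-d*i/3*U),z-.0006],rate=.06)
        s=ctrl.sense();print(s["tcp_pos"].round(4),(s["wrist_force"]-f0).round(1))
        z=min(z,s["tcp_pos"][2])
    m=ctrl.camera_model("wrist");im=snap(ctrl,f"s{k}b")
    hsv=cv2.cvtColor(im,cv2.COLOR_RGB2HSV)
    br=(hsv[:,:,0]<17)&(hsv[:,:,1]>125)&(hsv[:,:,2]<130)
    rows=[np.argmax(br[:,c]) for c in range(275,390,10)]
    print(rows,"front",onplane(m,[(330,np.median(rows))],.03)[0].round(4),"expected",(np.array(FR[k])-d*U).round(4))
    ctrl.movel([*(p-d*U),.075],rate=.2); print("t",ctrl.sense()["time"])
E
python3 - <<'E'
from rig import ctrl
from h import *
slide(ctrl,2)
E
```

```text
press True 0.0471 [-0.6 -1.4  1.8]
[0.6222 0.0533 0.0471] [-1.1 -1.4  4.8]
[0.6046 0.0554 0.0471] [-3.1 -1.4  6.6]
[0.5872 0.0575 0.047 ] [-2.3 -1.4  7.7]
[np.int64(142), np.int64(143), np.int64(143), np.int64(143), np.int64(143), np.int64(142), np.int64(142), np.int64(143), np.int64(142), np.int64(143), np.int64(143), np.int64(143)] front [0.5229 0.0676 0.03  ] expected [0.519  0.0656]
t 21.6333
```

View pics/s2b.png

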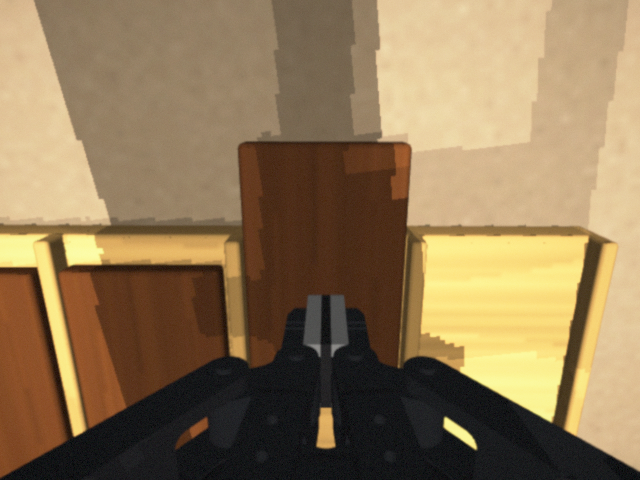

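Coaster 2 came out the same way, with its front at row 143 and the caddy front at row 230. I'll grasp it and place it in the rectangular tray.

Run:
```python
from rig import ctrl
from h import *
grasp(ctrl,np.array(FR[2])-(GAP[2]+.038-.0165)*U)
a=snap(ctrl,"g2")
if ctrl.sense()["opening"]<.6: raise SystemExit("lost")
place(ctrl,"rect",0)
b=snap(ctrl,"p2")
cv2.imwrite("pics/gp2.png",cv2.resize(np.hstack([a,b])[:,:,::-1],(800,300)))
```

```text
down False [0.5357 0.0637 0.0332]
grip 0.6793087021724946 [-0.9 -0.   5.9]
lift 0.6777062247851718 24.6333
touch True [ 0.3963 -0.3008  0.0205] [-0.3 -0.8  3.6]
t 28.6417
```

View pics/gp2.png

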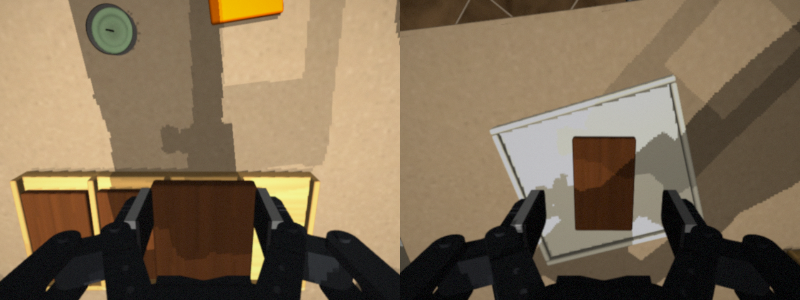

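Coaster 2 lies flat inside the rectangular tray, at about (604,183) in the composite. Coaster 3 next.

Run:
```python
from rig import ctrl
from h import *
slide(ctrl,3)
```

```text
press True 0.0471 [-0.7  0.1  3.8]
[ 0.6109 -0.015   0.0471] [-0.7  0.   6.5]
[ 0.5948 -0.013   0.0471] [-1.6 -0.4  8.4]
[ 0.5787 -0.0111  0.0471] [-1.8  1.   9.8]
[np.int64(150), np.int64(150), np.int64(150), np.int64(150), np.int64(150), np.int64(150), np.int64(150), np.int64(149), np.int64(150), np.int64(150), np.int64(149), np.int64(149)] front [ 0.5167 -0.0012  0.03  ] expected [ 0.5103 -0.0028]
t 33.4083
```

View pics/s3b.png

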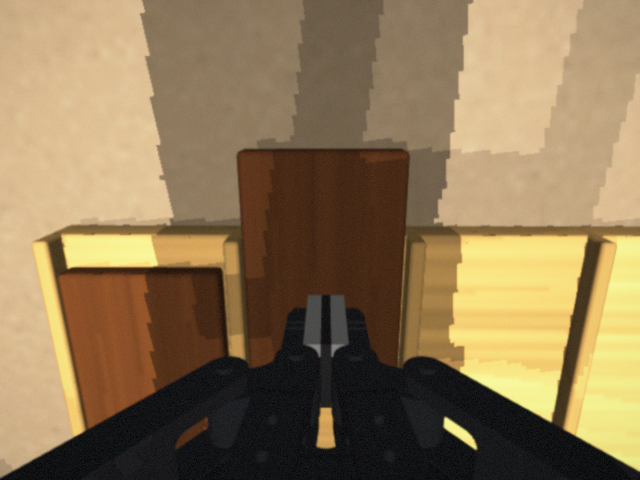

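It slipped about 2.5 mm (front at row 150), which still leaves about 33 mm of overhang. I'll shift the grasp to match and stack it on coaster 1.

Run:
```python
from rig import ctrl
from h import *
grasp(ctrl,np.array(FR[3])-(GAP[3]+.038-.0185)*U)
a=snap(ctrl,"g3")
if ctrl.sense()["opening"]<.6: raise SystemExit("lost")
place(ctrl,"round",1)
b=snap(ctrl,"p3")
cv2.imwrite("pics/gp3.png",cv2.resize(np.hstack([a,b])[:,:,::-1],(800,300)))
```

```text
down False [ 0.529  -0.0051  0.0332]
grip 0.6777203965284815 [-1.   0.5  5.7]
lift 0.67785687825289 36.4
touch True [0.3955 0.3306 0.0304] [-0.2  0.3  3. ]
t 40.2083
```

View pics/gp3.png

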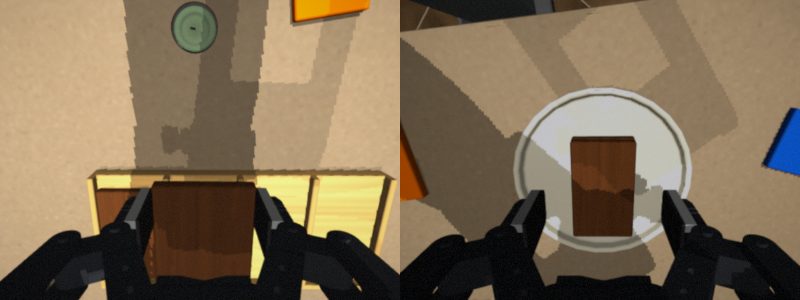

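Coaster 3 is stacked squarely on coaster 1, at (603,187) in the composite. Coaster 4 next.

Run:
```python
from rig import ctrl
from h import *
slide(ctrl,4)
```

```text
press True 0.0471 [0.4 0.1 3.6]
[ 0.6039 -0.0834  0.0471] [-0.1  0.8  5.4]
[ 0.587  -0.0813  0.0471] [-0.8  0.5  6.5]
[ 0.5703 -0.0793  0.0471] [-1.   1.5  7.7]
[np.int64(150), np.int64(149), np.int64(149), np.int64(149), np.int64(150), np.int64(149), np.int64(149), np.int64(150), np.int64(149), np.int64(149), np.int64(149), np.int64(149)] front [ 0.508  -0.0694  0.03  ] expected [ 0.5019 -0.071 ]
t 45.3583
```

View pics/s4b.png

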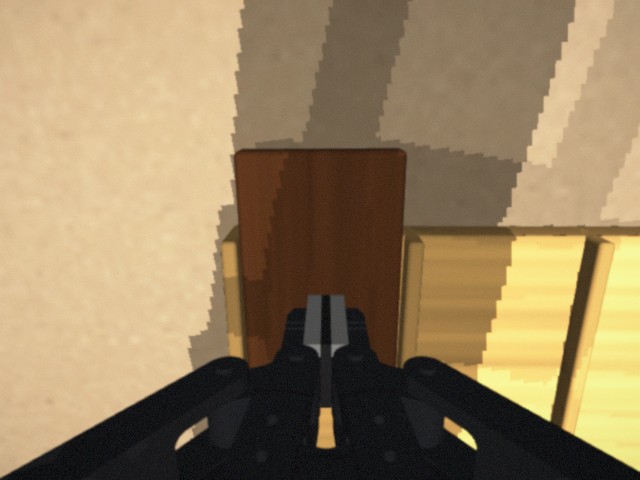

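The front is at row 149, a similar overhang to coaster 3. Grasping and placing it on coaster 2.

```bash
python3 - <<'E'
from rig import ctrl
from h import *
grasp(ctrl,np.array(FR[4])-(GAP[4]+.038-.0185)*U)
a=snap(ctrl,"g4")
if ctrl.sense()["opening"]<.6: raise SystemExit("lost")
place(ctrl,"rect",1)
b=snap(ctrl,"p4")
cv2.imwrite("pics/gp4.png",cv2.resize(np.hstack([a,b])[:,:,::-1],(800,300)))
ctrl.movep([.42,0.,.28],Q)
for n in("top","scene"):
    cv2.imwrite(f"pics/{n}e.png",ctrl.read_camera(n)[:,:,::-1])
print(ctrl.sense()["time"])
E
python3 -c "
import cv2,numpy as np
a=cv2.imread('pics/tope.png')[150:330,160:520];b=cv2.imread('pics/scenee.png')[180:410,180:480]
cv2.imwrite('pics/ee.png',np.hstack([cv2.resize(a,(420,300)),cv2.resize(b,(380,300))]))"
```

```text
down False [ 0.5205 -0.0733  0.0332]
grip 0.6790455676263867 [0.1 0.5 5.1]
lift 0.6771478970347619 48.35
touch True [ 0.3964 -0.3009  0.0305] [0.8 0.8 3.9]
t 51.8167
53.2583
```

View pics/gp4.png

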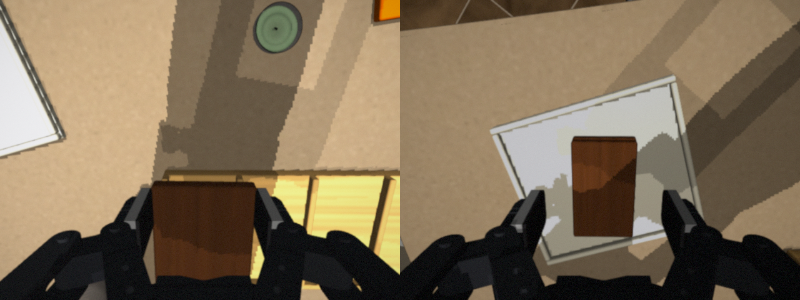

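View pics/ee.png

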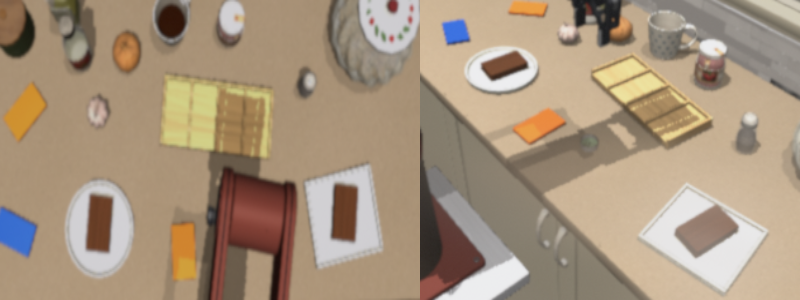

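Both stacks look flat and roughly centred, and the caddy is empty. I'll check the offsets numerically, then hand in.

Run:
```python
from rig import ctrl
from h import *
im=cv2.imread("pics/tope.png");m=ctrl.camera_model("top");hsv=cv2.cvtColor(im,cv2.COLOR_BGR2HSV).astype(int)
br=(hsv[:,:,0]<17)&(hsv[:,:,1]>125)&(hsv[:,:,2]<130)
ok=0
for b,st,c in blobs(br,300):
    p=onplane(m,[c],.026)[0]
    for n,t in TRAY.items():
        d=np.linalg.norm(p[:2]-t)
        if d<.08: print(n,p.round(4),"offset",d.round(4)); ok+=d<.035
def cen(f,y0,y1,x0,x1):
    h=cv2.cvtColor(cv2.imread(f),cv2.COLOR_BGR2HSV)[y0:y1,x0:x1].astype(int)
    return h.mean()
a,b=[cv2.imread(f"pics/top{k}.png") for k in("0","e")]
for n,(x,y) in dict(garlic=(244,217),salt=(424,199)).items():
    t=cv2.cvtColor(a,cv2.COLOR_BGR2GRAY)[y-14:y+14,x-14:x+14]
    r=cv2.matchTemplate(cv2.cvtColor(b,cv2.COLOR_BGR2GRAY)[y-30:y+30,x-30:x+30],t,cv2.TM_CCOEFF_NORMED);_,v,_,l=cv2.minMaxLoc(r);print(n,"shift px",l[0]-16,l[1]-16,round(v,2))
print(ctrl.sense()["time"])
if ok==2: ctrl.close_job();print("closed")
```

```text
rect [ 0.4302 -0.3012  0.026 ] offset 0.0068
round [0.4292 0.3263 0.026 ] offset 0.0062
garlic shift px 0 0 1.0
salt shift px 0 0 0.99
53.2583
the job is handed in; nothing more can be done
closed
```

I slid the four coasters out of the caddy from left to right and laid them down in turn: first and third in the round tray, second and fourth in the rectangular one. The third lies on the first and the fourth on the second. I handed the job in at 53.3 s of the 72 s allowed.

**Last checks:**
- **Placing:** the visible (upper) coaster of each stack is about 6–7 mm from its tray's measured centre. Both stacks look flat and released. The lower coasters were checked only in the picture taken after each was placed.
- **Bystanders:** the garlic and salt shaker showed no shift in the top view. I did not measure the tea light at the end, but it stood in place in the last wrist picture that showed it.
- **Pressing force:** it read at most about 10 N on a coaster, against the 80 N limit.

**What disagreed:**
- **Slip:** coasters 3 and 4 slipped about 2.5 mm under the fingers while being drawn, so I shifted the grasp to match.
- **Front edge:** the wrist camera put each drawn-out front edge about 4 mm nearer the caddy than planned, beyond that slip.
- **Heights:** triangulated heights of single coaster edges scattered between about 17 and 42 mm. One coaster 1 edge, partly hidden by a finger, was useless. Touching the coasters with the tool confirmed their tops at 30 mm.

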